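# Slide the order pad out over the riser's edge

### The job

Push the order pad along the low wooden riser toward its front edge, the one facing you, until 3.5 cm of the pad, about a third of its short side, sticks out over that edge, so the clerk can pick it up by the overhanging side. Leave it square to the edge, and only slide it: it must not be lifted or tipped off the wood. Leave the honey jar and the tea light on the riser where they are.

Things in the scene. Friction and masses are not known exactly. Their poses are not given: they have to be found in the camera images.
- order_pad: spiral-bound order pad, red cover, flat and loose on the riser: 146 mm long (x), 103 mm wide (y -54 to +49 mm), 11 mm thick, about 0.12 kg; wire binding, 15 mm high, along the long side away from the robot (y +54 mm). Origin on its underside; -y points to the plain long side, facing the robot; z up. Starts on the riser, skewed up to 0.28 rad, front side 20 to 42 mm behind the edge
- pad_front_side (a point): middle of the pad's plain long side, the front one facing the robot, on its underside; axes as the pad's
- pad_back_side (a point): middle of the pad's back edge under the wire binding, away from the robot, on its underside; axes as the pad's
- riser: fixed low display riser, a light-wood board on runners: 220 mm deep (its x) by 360 mm wide (its y) by 45 mm high. Origin at the centre of its underside; -x points to its front edge, z up; flat top at z = 45 mm. Keep clear of the tall bread crate on the left (beyond y 0.2, x 0.5) and of the poster on an easel behind (near corner about x 0.74, y -0.10, from 0.25 m up)
- riser_front_edge (a point): middle of the riser's upper front edge; axes as the riser's, so a point with negative x in this frame is out beyond the edge
- honey_jar: upright honey jar, 53 mm across and 74 mm high, loose on the riser near its left or right side; origin at the centre of its underside
- tea_light: tea light in a metal cup, 38 mm across and 15 mm high, loose on the riser on the other side of the pad from the jar; origin at the centre of its underside

How it is judged:
By the outcome, as a careful person would: the job done as asked, in the order asked, and still so for the second after the job is handed in, with the robot touching nothing.
It also fails if it takes over 48 s, if anything falls off the work surface, if the arm or the gripper's body presses on something with over 40 N, if the wrist force passes 120 N, or if a joint passes its speed limit or range.

### The arm

A 6-joint arm with a two-finger parallel gripper is mounted at the origin on a cart in front of the work surface, level with it; the furniture and walls round the work are solid. World frame = base frame: x ahead of the robot, y to its left, z up, the work surface at z = 0. Lengths are in mm, angles in rad, forces in N, time in s.
With the tool pointing down it reaches from about 350 to 975 mm from the base axis. Payload 4.9 kg.
Tool frame: the origin (TCP) lies at the very end of the fingers, on their centre line; the grasp point (between the pads) lies 19 mm behind it; z points along the fingers, y is the line along which they close (so a half turn about z gives the same grasp; the last joint's range is limited). The gripper opens to 85 mm and grips with 20 to 120 N. Pads are 22 mm wide; open, the fingers measure 114 mm over their backs; the gripper's body (76 mm by 85 mm) begins 54 mm behind the grasp point. The pads swing forward as they close: fully open they stand 13 mm farther back than shut.
Start: joints at [1.151, 0.053, 1.613, -0, 1.476, -0.119], TCP at [185.167, 596.921, 231.304] pointing down, gripper open.
Joint ranges: [-3.01, 3.01], [-1.01, 2.22], [0.06, 2.58], [-1.02, 4.17], [0.09, 2.62], [-3.14, 3.14]. Speed limits (rad/s): [2.57, 2.57, 3.14, 3.14, 3.14, 3.14].

### API

Orientations are given as a rotation vector (axis times angle).
In Python, from station import robot, eyes, ticket, monitor gives the robot as it stands (robot), with the cameras (eyes), the job (ticket) and the readings (monitor).
- The arm moves only by the tool shift_gripper, called after "Emit:" as name(argument=value, ...), one argument or row to a line, values as JSON. Schema: {"type":"object","properties":{"increments":{"type":"string"},"aperture":{"type":"number"},"grip_force":{"type":"number"},"only":{"type":"string"},"quiet":{"type":"boolean"},"lines":{"type":"string"}},"required":["increments"],"additionalProperties":false}. increments is a string of 1 to 8 rows, one to a line, with the numbers parted by commas; each row has 6 numbers: dx, dy, dz in mm, then a rotation vector rx, ry, rz in rad; each row shifts and turns the commanded pose from where the row before left it, along the tool's axes as they then stand; what a row does not reach is not made up. A row lasts 1/10 s, in which the tool goes at most 50 mm and 0.15 rad, less where a joint would pass 70% of its speed; a pose out of reach is approached as far as the arm can. aperture is the finger opening in mm, set as the call begins (left out keeps the last). The fingers move at their own pace and stop on an object; grip_force is the grip in N (left out, the last holds). Time passes only in rows, so rows that do not move let the fingers close. The tool returns the time, the measured TCP pose, the force, the opening and the grip force at its end. only (a regular expression) keeps the lines of the reply that match it, lines (a string "A,B") keeps lines A to B, and quiet returns only ok. Input that does not fit is refused with a message, and nothing moves.
- monitor.read_state(): the state, without advancing time (a new reading comes with each control period).
- eyes.capture(name): name is "scene" or "top" or "wrist"; returns a dict with "img" (400x640x3 uint8, red, green, blue), "range_z" (400x640 float32, mm along the optical axis (not along the pixel's ray), 0 where there is no reading), "fovy" (degrees; the focal length in pixels is half the picture's height over the tangent of half this angle, whatever the lens; pixels are square), "cx", "cy" (the principal point, pixels), "xyz" and "rotation" of the camera in the world; the wrist camera has in their place "tool_from_camera" (4x4, takes a point from camera to tool coordinates, whose origin is the TCP and whose axes are the flange's). Camera axes: x right, y up, looking along -z (the intrinsics and any distortion apply to the point x, -y, -z); pixel columns grow to the right and rows downward; lengths in mm; the calibration is good to about 2 mm. A picture is of the moment at which its call begins: read the wrist's pose just before it.
- ticket.finish_job(): hands the job in; it is judged then, once.
The state is a dict: "time_s": time; "q": joint angles; "qd": joint speeds; "joint_efforts": joint torques, N m; "ee_pos": TCP position; "orientation": TCP orientation; "force": force on the tool from outside, world axes, zero at the start; "wrist_torque": the same for the moment, N m; "opening": finger opening in mm; "grip_force": force on a finger pad.
Only numpy, scipy, OpenCV 4.12 (cv2) and the standard library are available. Lean on these libraries where they do the work, as an engineer would, in place of code of your own. Each camera call takes 0.05 s, during which the arm holds its last target. There are 200 camera calls.

## Working session

There is one attempt and no reset: what is moved stays moved. The work goes in short steps, Python scripts to look and compute and a tool call to move; the robot and the scene stay as the last step left them, time stands still between calls to the robot, and variables do not carry over. Pictures are saved under pics/ and viewed, at most 10 in all, crops included, and the job is handed in when it is done.

```bash
ls; mkdir -p pics
```

Run:
```python
from station import robot, eyes, ticket, monitor
import cv2,numpy as np
for n in("scene","top"):
    c=eyes.capture(n);np.savez(f"{n}0.npz",**c);cv2.imwrite(f"pics/{n}0.png",c["img"][:,:,::-1])
    print(n,{k:v for k,v in c.items() if k not in("img","range_z")})
s=monitor.read_state();print(s)
```

```text
pics
station.py
scene {'fovy': 50.30557943884798, 'cx': 324.6647839704037, 'cy': 197.91048589803037, 'xyz': array([ -61.19540821, -530.0004329 ,  483.20137058]), 'rotation': array([ 0.95183819, -0.50243085, -0.85664736])}
top {'fovy': 53.643492805631816, 'cx': 322.57800513323195, 'cy': 197.17228441147049, 'xyz': array([403.76337654, -99.45009449, 879.9692763 ]), 'rotation': array([ 0.14302775, -0.13971533, -1.57764719])}
{'time_s': 0.1, 'q': array([ 1.15099635e+00,  5.33153335e-02,  1.61414698e+00,  1.51709881e-05,
        1.47599158e+00, -1.19030018e-01]), 'qd': array([-7.61358256e-05, -1.26237967e-03, -3.09624005e-03,  1.40051847e-03,
       -1.82282155e-03,  8.68561526e-04]), 'joint_efforts': array([ 1.28494426e-04, -3.94903493e+01, -3.71362603e+01, -1.79211665e-04,
        3.92289046e-03, -2.19760585e-05]), 'ee_pos': array([184.94479781, 596.42686813, 230.17656705]), 'orientation': array([-4.70595228e-01, -3.10562920e+00,  2.81140248e-03]), 'force': array([-0.26449629,  0.03470319, -0.3357845 ]), 'wrist_torque': array([-0.01515541,  0.00954118, -0.05130185]), 'grip_force': 0.0, 'opening': 85.30811518456085}
```

View pics/scene0.png

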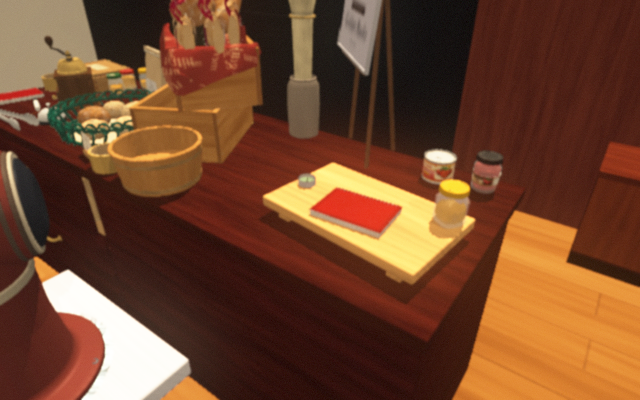

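View pics/top0.png

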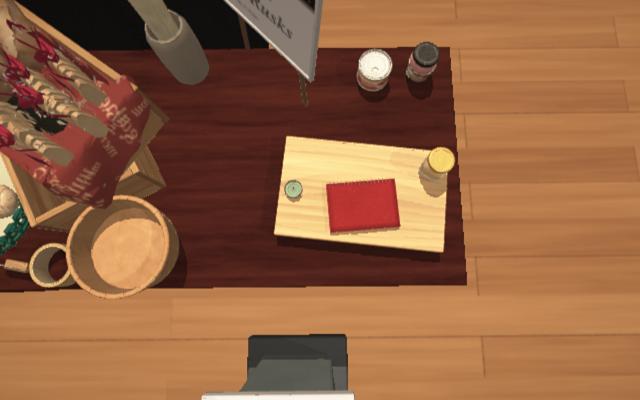

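Scene: pad red about (357,212), tea light (306,181), jar (452,205). Top: riser corners near (287,137), (452,150), (443,251), (275,235); pad spans columns 326–399, rows 180–232.

Create h.py:
```python
import numpy as np,cv2
from scipy.spatial.transform import Rotation as R
def ray(c,uv):
    uv=np.atleast_2d(np.asarray(uv,float));f=200/np.tan(np.radians(float(c["fovy"]))/2)
    d=np.c_[(uv[:,0]-c["cx"])/f,-(uv[:,1]-c["cy"])/f,-np.ones(len(uv))]
    return R.from_rotvec(c["rotation"]).apply(d)
def plane(c,uv,z):
    d=ray(c,uv);return c["xyz"]+d*((z-c["xyz"][2])/d[:,2])[:,None]
def depth(c,uv):
    r=np.array([np.median(c["range_z"][int(v)-1:int(v)+2,int(u)-1:int(u)+2]) for u,v in np.atleast_2d(uv)])
    return c["xyz"]+ray(c,uv)*r[:,None]
def big(m,roi):
    k=np.zeros_like(m);x0,x1,y0,y1=roi;k[y0:y1,x0:x1]=m[y0:y1,x0:x1]
    cs=cv2.findContours(k,cv2.RETR_EXTERNAL,cv2.CHAIN_APPROX_NONE)[0]
    return max(cs,key=cv2.contourArea)
def quad(cnt):
    h=cv2.convexHull(cnt);e=1
    while True:
        a=cv2.approxPolyDP(h,e,True)
        if len(a)<=4: break
        e+=.5
    a=a[:,0].astype(float); p=cnt[:,0].astype(float); L=[]
    for i in range(4):                     # refine: fit a line to each side's middle part
        A,B=a[i],a[(i+1)%4];t=(B-A)/np.linalg.norm(B-A);l=np.linalg.norm(B-A)
        s=(p-A)@t;n=np.abs((p-A)@[-t[1],t[0]])
        q=p[(s>.15*l)&(s<.85*l)&(n<3)]
        vx,vy,x,y=cv2.fitLine(q.astype(np.float32),cv2.DIST_HUBER,0,.01,.01).ravel();L.append(np.cross([x,y,1],[x+vx,y+vy,1]))
    P=[np.cross(L[i-1],L[i]) for i in range(4)]
    return np.array([q[:2]/q[2] for q in P])
def red(im,s=150):
    h=cv2.cvtColor(im,cv2.COLOR_RGB2HSV);return (((h[...,0]<8)|(h[...,0]>170))&(h[...,1]>s)&(h[...,2]>130)).astype(np.uint8)*255
def wood(im):
    h=cv2.cvtColor(im,cv2.COLOR_RGB2HSV);return ((h[...,0]>10)&(h[...,0]<32)&(h[...,2]>150)).astype(np.uint8)*255
```

Run:
```python
from h import *
np.set_printoptions(precision=1,suppress=True)
for n,rp,rw in(("top",(310,420,165,245),(265,459,125,262)),("scene",(300,410,180,245),(255,480,160,285))):
    c=dict(np.load(n+"0.npz"))
    q=quad(big(red(c["img"]),rp));P=plane(c,q,56)
    print(n,"pad px",q.tolist());print(P, np.linalg.norm(P-np.roll(P,-1,0),axis=1))
    w=wood(c["img"])|red(c["img"]); 
    try:
        q=quad(big(w,rw));P=plane(c,q,45);print("riser px",q.tolist());print(P,np.linalg.norm(P-np.roll(P,-1,0),axis=1))
    except Exception as e:print(e)
    pts=[(362,205),(330,170),(410,240),(293,188),(440,160)] if n=="top" else [(357,212),(330,180),(400,255),(306,181),(452,188)]
    print("depth",depth(c,pts))
c=dict(np.load("top0.npz"));im=c["img"][120:270,260:470,::-1]
cv2.imwrite("pics/crop.png",cv2.resize(im,None,fx=3.8,fy=3.8,interpolation=cv2.INTER_CUBIC))
```

```text
top pad px [[393.9946209615169, 179.874606378676], [398.9944223366543, 225.72723301017945], [330.42268416048825, 231.46849387174734], [326.2139916074203, 184.36173545369869]]
[[ 589.2 -251.3   56. ]
 [ 491.  -257.5   56. ]
 [ 480.7 -114.1   56. ]
 [ 581.1 -106.6   56. ]] [ 98.4 143.7 100.8 144.9]
riser px [[286.3492361425253, 135.6544055075834], [447.10822559626536, 151.60064420324466], [442.83484818265543, 251.53052260807422], [273.94739077853603, 233.60518053558235]]
[[ 694.5  -20.1   45. ]
 [ 653.7 -372.3   45. ]
 [ 437.  -348.7   45. ]
 [ 478.6    5.    45. ]] [354.5 217.9 356.1 217.4]
depth [[ 536.1 -181.7   53.6]
 [ 616.  -115.4   42.1]
 [ 462.  -281.9   42.5]
 [ 575.3  -35.4   49.8]
 [ 615.2 -333.7  116. ]]
scene pad px [[310.40145802066587, 209.1164493646303], [336.5519280759204, 188.0541516863102], [401.20098404889444, 207.5966507046024], [379.47149624878034, 232.17498007932141]]
[[ 483.7 -114.7   56. ]
 [ 581.2 -108.6   56. ]
 [ 591.3 -251.1   56. ]
 [ 494.7 -257.5   56. ]] [ 97.7 142.9  96.8 143.2]
riser px [[474.104188590926, 224.71636382528118], [411.28185343768047, 283.51448778381217], [248.3068438716952, 194.15701377474488], [457.6550794923559, 160.43260556674286]]
[[ 633.9 -380.    45. ]
 [ 418.5 -355.9   45. ]
 [ 468.3   33.5   45. ]
 [ 885.  -255.5   45. ]] [216.8 392.6 507.1 280.2]
depth [[ 526.4 -191.8   56.8]
 [ 619.1  -66.    45.1]
 [ 471.1 -310.3   45.2]
 [ 562.   -43.9   60.1]
 [ 610.3 -334.3  118. ]]
```

View pics/crop.png

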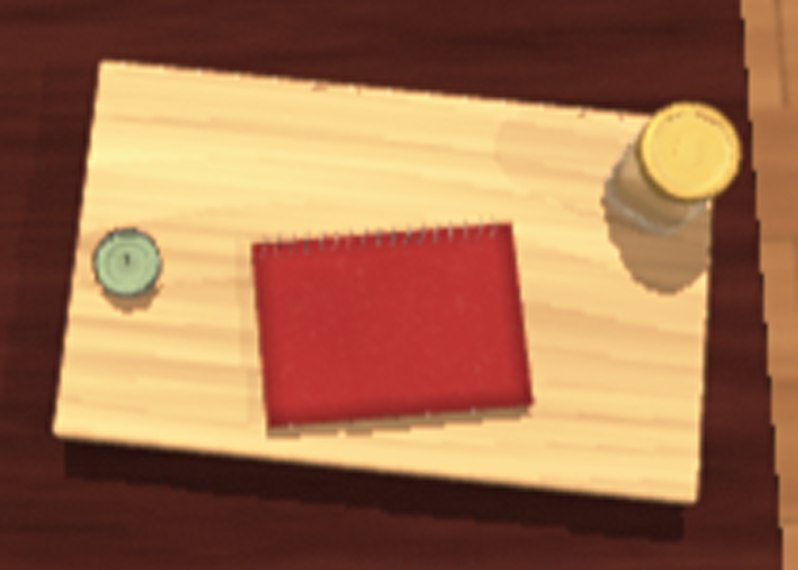

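Crop: pad is skewed against the riser edge by about 0.19 rad; tea light left (127,262), jar right (690,150), both clear of the push corridor. Plan: stand the open fingers behind the binding, finger line parallel to the edge, and pull straight at the edge so that the two contacts square the pad.

Create d.py:
```python
import sys,numpy as np
from h import R
from station import robot, eyes, ticket, monitor
def delta(p,yvec=None,q=None):
    s=monitor.read_state();r=R.from_rotvec(s["orientation"]);p0=s["ee_pos"]
    if yvec is not None:
        y=np.r_[yvec,0]/np.linalg.norm(yvec); y*=np.sign(y@r.as_matrix()[:,1]) or 1
        z=np.array([0,0,-1.]);t=R.from_matrix(np.c_[np.cross(y,z),y,z])
    else:t=r
    print("tool-frame shift",r.inv().apply(np.array(p)-p0).round(1),"rot",(r.inv()*t).as_rotvec().round(3))
    return s
```

Run:
```python
from d import *
np.set_printoptions(precision=3,suppress=True)
s=delta([330,200,300],[.117,.993]);print(R.from_rotvec(s["orientation"]).as_matrix())
```

```text
tool-frame shift [-256.  -335.8  -69.3] rot [-0.002 -0.    -0.183]
[[-0.955  0.296 -0.001]
 [ 0.296  0.955 -0.002]
 [ 0.    -0.002 -1.   ]]
```

Emit:
shift_gripper(
  increments="-20,-25,-25,0,0,0\n-30,-38,-10,0,0,-0.03\n-30,-38,-8,0,0,-0.03\n-30,-38,-8,0,0,-0.03\n-30,-38,-8,0,0,-0.03\n-30,-38,-8,0,0,-0.03\n-30,-38,0,0,0,-0.033\n-20,-25,0,0,0,0",
)

```text
time_s: 0.9
ee_pos: [338.8, 275.4, 298.4]
orientation: [0.187, 3.135, -0.0]
force: [0.4, -0.1, -0.1]
opening: 85.4
grip_force: 0.0
```

Run:
```python
from d import *
delta([440,-170,330],[.117,.993])
```

```text
tool-frame shift [-153.4 -430.3  -31.5] rot [-0.     0.001 -0.002]
```

Emit:
shift_gripper(
  increments="-15,-44,-5,0,0,0\n-15,-44,-5,0,0,0\n-15,-44,-5,0,0,0\n-15,-44,-5,0,0,0\n-15,-44,-5,0,0,0\n-15,-44,0,0,0,0\n-15,-44,0,0,0,0\n-15,-44,0,0,0,0",
)

```text
time_s: 1.7
ee_pos: [415.6, -87.9, 323.1]
orientation: [0.186, 3.136, 0.0]
force: [1.0, -0.1, -0.6]
opening: 85.6
grip_force: 0.0
```

Emit:
shift_gripper(
  increments="-15,-40,0,0,0,0\n-12,-30,0,0,0,0\n0,0,0,0,0,0\n0,0,0,0,0,0\n0,0,0,0,0,0",
)

```text
time_s: 2.2
ee_pos: [434.2, -157.7, 323.1]
orientation: [-0.183, -3.136, -0.001]
force: [-0.1, -0.3, -0.2]
opening: 85.4
grip_force: 0.0
```

Run:
```python
from d import *
import cv2
s=monitor.read_state();c=eyes.capture("wrist");T=c["tool_from_camera"];print(T.round(3),c["fovy"])
r=R.from_rotvec(s["orientation"])
c["xyz"]=s["ee_pos"]+r.apply(T[:3,3]);c["rotation"]=(r*R.from_matrix(T[:3,:3])).as_rotvec();print(c["xyz"],s["ee_pos"])
np.savez("wrist0.npz",**c);cv2.imwrite("pics/wrist0.png",c["img"][:,:,::-1])
```

```text
[[-0.00000e+00  9.55000e-01  2.96000e-01  7.58410e+01]
 [ 1.00000e+00  0.00000e+00 -1.00000e-03  1.00500e+00]
 [-1.00000e-03  2.96000e-01 -9.55000e-01 -1.42237e+02]
 [ 0.00000e+00  0.00000e+00  0.00000e+00  1.00000e+00]] 70.42964985544522
[ 359.05094579 -147.9475255   465.35121259] [ 434.21356143 -157.71553739  323.08555982]
```

View pics/wrist0.png

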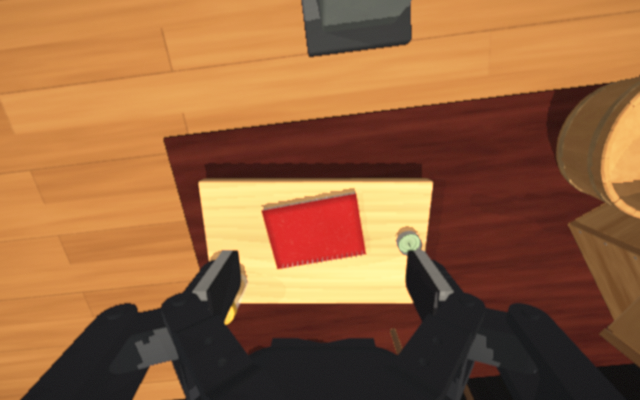

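Wrist view: riser front edge along row ~180, columns 200–432; pad corners (263,210), (355,193), (365,253), (277,268); tea light (408,242), jar hidden in part by a finger. I measure pad and edge here.

Run:
```python
from h import *
np.set_printoptions(precision=1,suppress=True)
c=dict(np.load("wrist0.npz"));im=c["img"]
q=quad(big(red(im),(245,385,185,290)));P=plane(c,q,56);print(q);print(P,np.linalg.norm(P-np.roll(P,-1,0),axis=1))
for u in(230,400):print(u,[tuple(map(int,im[v,u])) for v in range(174,190)])
print(depth(c,[(315,230),(300,285),(390,200)]))
g=cv2.resize(im[165:310,190:440,::-1],None,fx=3.2,fy=3.2,interpolation=cv2.INTER_CUBIC);cv2.imwrite("pics/wcrop.png",g)
```

```text
[[354.9 193.8]
 [364.6 252.9]
 [277.6 267. ]
 [261.9 210.8]]
[[ 482.2 -113.1   56. ]
 [ 582.6 -105.9   56. ]
 [ 591.5 -248.8   56. ]
 [ 492.6 -256.7   56. ]] [100.7 143.2  99.2 144. ]
230 [(57, 24, 19), (55, 24, 19), (54, 23, 19), (66, 37, 24), (94, 65, 41), (126, 93, 58), (160, 119, 73), (213, 158, 95), (246, 197, 119), (253, 223, 135), (254, 228, 141), (254, 229, 141), (254, 231, 143), (254, 236, 149), (255, 240, 154), (255, 240, 153)]
400 [(52, 23, 19), (52, 22, 17), (54, 24, 19), (71, 42, 28), (106, 74, 46), (136, 101, 63), (162, 120, 74), (209, 153, 92), (246, 197, 119), (255, 228, 139), (255, 241, 154), (255, 245, 162), (255, 246, 163), (255, 245, 162), (255, 243, 156), (255, 240, 153)]
[[ 533.5 -180.    56.2]
 [ 637.1 -219.2   44.2]
 [ 502.2  -58.5   44. ]]
```

View pics/wcrop.png

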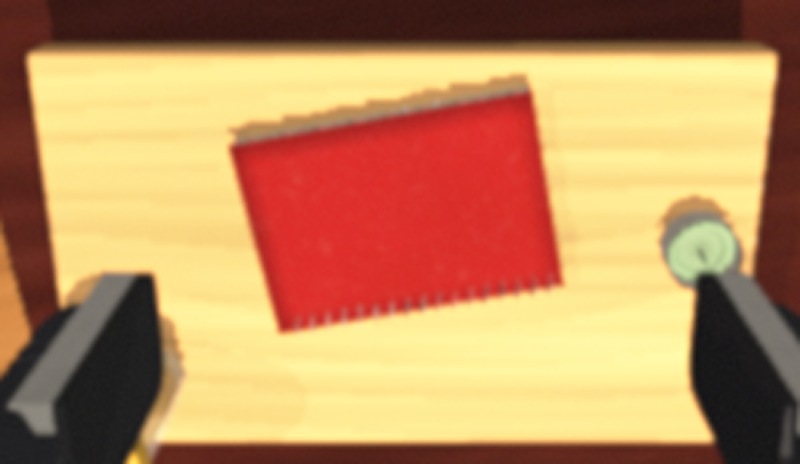

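Crop: the dark band above row ~181 is the riser's front face, so the upper edge lies at row ~181, almost parallel to tool y; pad's grey paper front lies just outside the red. Now the fit and the push target.

Create e.py:
```python
from h import *
def edge(c,cols,v0,v1,th=207):
    im=c["img"];p=[]
    for u in cols:
        col=im[v0:v1,u,0].astype(float);k=np.where((col[:-1]<th)&(col[1:]>=th))[0]
        if len(k):k=k[0];p.append((u,v0+k+(th-col[k])/(col[k+1]-col[k])))
    P=plane(c,p,45)[:,:2];vx,vy,x,y=cv2.fitLine(P.astype(np.float32),cv2.DIST_HUBER,0,.01,.01).ravel()
    if vy<0:vx,vy=-vx,-vy
    o=np.array([x,y]);t=np.array([vx,vy]);return o,t,np.array([vy,-vx])
```

Run:
```python
from e import *;from d import *
np.set_printoptions(precision=3,suppress=True)
c=dict(np.load("wrist0.npz"))
o,t,n=edge(c,range(208,428,4),174,190);print(o,t,n)
P=plane(c,quad(big(red(c["img"]),(245,385,185,290))),56)[:,:2]
D=(P-o)@n;print("behind edge",D,"along",(P-o)@t)
ctr=P.mean(0);print("centre",ctr)
i=(ctr-o)@t
g=o+t*i+n*(D.max()+6+11+18);print("goal xy",g)
delta([*g,120],t)
```

```text
[ 458.121 -169.834] [0.117 0.993] [ 0.993 -0.117]
behind edge [ 17.256 116.138 141.648  44.332] along [ 59.127  78.043 -62.856 -82.289]
centre [ 537.186 -181.129]
goal xy [ 633.33  -192.423]
tool-frame shift [-201.7  -11.6  203.3] rot [0.    0.    0.001]
```

Emit:
shift_gripper(
  increments="-25,-1,10,0,0,0\n-40,-2,15,0,0,0\n-45,-2,15,0,0,0\n-45,-2,20,0,0,0\n-30,-2,30,0,0,0\n-17,-2,40,0,0,0\n0,0,40,0,0,0\n0,0,30,0,0,0",
)

```text
time_s: 3.05
ee_pos: [633.2, -191.1, 120.3]
orientation: [-0.181, -3.134, -0.002]
force: [-0.0, 0.4, 0.2]
opening: 85.3
grip_force: 0.0
```

Emit:
shift_gripper(
  increments="0,0,20,0,0,0\n0,0,10,0,0,0\n0,0,0,0,0,0\n0,0,0,0,0,0\n0,0,0,0,0,0",
)

```text
time_s: 3.55
ee_pos: [635.0, -193.5, 95.7]
orientation: [0.184, 3.133, -0.002]
force: [1.0, 0.2, 1.0]
opening: 85.7
grip_force: 0.0
```

Run:
```python
from d import *
delta([633.3,-192.4,49],[.117,.993])
```

```text
tool-frame shift [ 2.   1.  46.7] rot [-0.001  0.004 -0.   ]
```

Emit:
shift_gripper(
  increments="0,1,15,0,0.002,0\n0,0,15,0,0.002,0\n0,0,8,0,0,0\n0,0,5,0,0,0\n0,0,2,0,0,0\n0,0,1.5,0,0,0\n0,0,0,0,0,0\n0,0,0,0,0,0",
)

```text
time_s: 4.35
ee_pos: [634.1, -192.4, 47.4]
orientation: [-0.185, -3.133, 0.0]
force: [-0.4, 0.4, -0.9]
opening: 85.0
grip_force: 0.0
```

Run:
```python
from d import *
import cv2
s=delta([633.3,-192.4,49],[.117,.993]);print(s["ee_pos"],s["force"])
c=eyes.capture("scene");cv2.imwrite("pics/s1.png",cv2.resize(c["img"][130:300,240:500,::-1],None,fx=3,fy=3))
```

```text
tool-frame shift [ 0.8 -0.1 -1.6] rot [-0.    -0.003 -0.001]
[ 634.10743473 -192.43351388   47.40017684] [-0.42500154  0.42731498 -0.85521638]
```

View pics/s1.png

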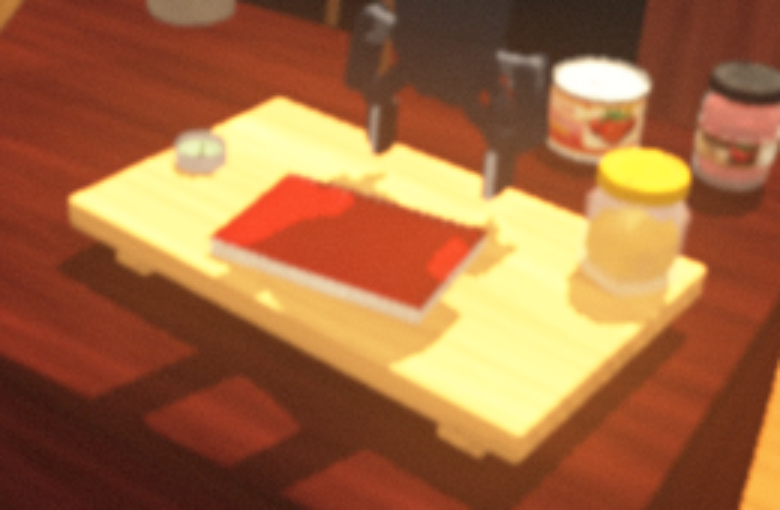

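Fingers stand behind the pad, but fully open their tips may hang 13 mm above the TCP; tip (right) at full-image (404,195). Check its height.

Run:
```python
from h import *
from station import robot, eyes, ticket, monitor
np.set_printoptions(precision=1,suppress=True)
c=eyes.capture("scene");s=monitor.read_state()
for uv,k in(((403.5,194.5),-50),((366,180),50)):
    t=np.array([.117,.993]);xy=s["ee_pos"][:2]+t*k
    for z in(47,54,60,66):print(uv,z,plane(c,[uv],z)[0],"finger xy",xy)
    print([depth(c,[(uv[0],uv[1]-j)])[0] for j in(2,4,6)])
```

```text
(403.5, 194.5) 47 [ 654.3 -225.7   47. ] finger xy [ 628.2 -242. ]
(403.5, 194.5) 54 [ 642.8 -230.6   54. ] finger xy [ 628.2 -242. ]
(403.5, 194.5) 60 [ 633.  -234.8   60. ] finger xy [ 628.2 -242. ]
(403.5, 194.5) 66 [ 623.1 -239.    66. ] finger xy [ 628.2 -242. ]
[array([ 621.2, -239.3,   71.5]), array([ 620.8, -239. ,   76.1]), array([ 620. , -238.8,   80.9])]
(366, 180) 47 [ 663.  -131.1   47. ] finger xy [ 639.9 -142.7]
(366, 180) 54 [ 651.4 -137.5   54. ] finger xy [ 639.9 -142.7]
(366, 180) 60 [ 641.4 -143.    60. ] finger xy [ 639.9 -142.7]
(366, 180) 66 [ 631.5 -148.5   66. ] finger xy [ 639.9 -142.7]
[array([ 633.1, -147.3,   69.6]), array([ 633.4, -146.8,   74.1]), array([ 632.4, -147. ,   79.2])]
```

Tips are at z≈60, so I lower another 10 mm.

Emit:
shift_gripper(
  increments="0,0,3,0,0,0\n0,0,3,0,0,0\n0,0,2,0,0,0\n0,0,1.5,0,0,0\n0,0,0,0,0,0\n0,0,0,0,0,0",
)

```text
time_s: 5.05
ee_pos: [633.7, -192.2, 37.2]
orientation: [-0.185, -3.132, -0.0]
force: [0.4, -0.3, 0.1]
opening: 85.6
grip_force: 0.0
```

Run:
```python
from h import *
from station import robot, eyes, ticket, monitor
c=eyes.capture("scene");s=monitor.read_state();print(s["force"],s["ee_pos"])
im=c["img"].astype(int)
for u in (366,404):print([tuple(im[v,u]) for v in range(176,204,1)])
```

```text
[ 0.23200934  0.31317446 -0.23508155] [ 633.73404077 -192.23238888   37.3466376 ]
[(np.int64(123), np.int64(78), np.int64(53)), (np.int64(116), np.int64(72), np.int64(46)), (np.int64(117), np.int64(72), np.int64(45)), (np.int64(120), np.int64(75), np.int64(48)), (np.int64(118), np.int64(74), np.int64(43)), (np.int64(120), np.int64(74), np.int64(49)), (np.int64(117), np.int64(73), np.int64(45)), (np.int64(119), np.int64(70), np.int64(43)), (np.int64(128), np.int64(77), np.int64(45)), (np.int64(167), np.int64(107), np.int64(57)), (np.int64(213), np.int64(146), np.int64(75)), (np.int64(238), np.int64(178), np.int64(92)), (np.int64(247), np.int64(196), np.int64(103)), (np.int64(252), np.int64(216), np.int64(111)), (np.int64(255), np.int64(238), np.int64(132)), (np.int64(255), np.int64(239), np.int64(133)), (np.int64(254), np.int64(226), np.int64(121)), (np.int64(250), np.int64(205), np.int64(110)), (np.int64(244), np.int64(192), np.int64(103)), (np.int64(23
[... 980 characters left out ...]
104)), (np.int64(163), np.int64(130), np.int64(107)), (np.int64(158), np.int64(123), np.int64(98)), (np.int64(158), np.int64(122), np.int64(97)), (np.int64(157), np.int64(119), np.int64(93)), (np.int64(151), np.int64(116), np.int64(88)), (np.int64(152), np.int64(113), np.int64(86)), (np.int64(148), np.int64(108), np.int64(81)), (np.int64(143), np.int64(103), np.int64(72)), (np.int64(140), np.int64(100), np.int64(72)), (np.int64(144), np.int64(98), np.int64(68)), (np.int64(186), np.int64(135), np.int64(88)), (np.int64(236), np.int64(180), np.int64(115)), (np.int64(247), np.int64(199), np.int64(117)), (np.int64(248), np.int64(201), np.int64(112)), (np.int64(248), np.int64(201), np.int64(104))]
```

Emit:
shift_gripper(
  increments="8,0,0,0,0,0\n6,0,0,0,0,0\n5,0,0,0,0,0\n5,0,0,0,0,0\n5,0,0,0,0,0\n5,0,0,0,0,0\n5,0,0,0,0,0\n5,0,0,0,0,0",
)

```text
time_s: 5.9
ee_pos: [589.6, -187.0, 37.5]
orientation: [-0.185, -3.132, -0.0]
force: [-0.8, -0.1, -0.3]
opening: 85.5
grip_force: 0.2
```

Emit:
shift_gripper(
  increments="5,0,0,0,0,0\n5,0,0,0,0,0\n5,0,0,0,0,0\n5,0,0,0,0,0\n4,0,0,0,0,0\n3,0,0,0,0,0\n0,0,0,0,0,0\n0,0,0,0,0,0",
)

```text
time_s: 6.7
ee_pos: [563.1, -183.9, 37.6]
orientation: [-0.185, -3.132, -0.0]
force: [0.5, 0.4, 0.2]
opening: 85.1
grip_force: 0.0Traceback (most recent call last):
```

Create m.py:
```python
from e import *;from station import robot, eyes, ticket, monitor
np.set_printoptions(precision=1,suppress=True)
o=np.array([458.1,-169.8]);t=np.array([.117,.9931]);n=np.array([.9931,-.117])
import sys;k=sys.argv[1]
for nm,rp in(("top",(310,430,165,280)),("scene",(280,420,170,265))):
    c=eyes.capture(nm);cv2.imwrite(f"pics/{nm}{k}.png",c["img"][:,:,::-1])
    P=plane(c,quad(big(red(c["img"]),rp)),56)[:,:2];print(nm,"D",(P-o)@n,"along",(P-o)@t,"len",np.linalg.norm(P-np.roll(P,-1,0),axis=1))
s=monitor.read_state();print("tool D",(s["ee_pos"][:2]-o)@n,s["ee_pos"],s["force"])
```

```bash
python3 m.py 2
```

```text
  File "m.py", line 7, in <module>
    P=plane(c,quad(big(red(c["img"]),rp)),56)[:,:2];print(nm,"D",(P-o)@n,"along",(P-o)@t,"len",np.linalg.norm(P-np.roll(P,-1,0),axis=1))
              ~~~~^^^^^^^^^^^^^^^^^^^^^^^
  File "h.py", line 24, in quad
    A,B=a[i],a[(i+1)%4];t=(B-A)/np.linalg.norm(B-A);l=np.linalg.norm(B-A)
             ~^^^^^^^^^
IndexError: index 1 is out of bounds for axis 0 with size 1
```

Run:
```python
from d import *
import cv2
s=monitor.read_state();c=eyes.capture("wrist");T=c["tool_from_camera"]
r=R.from_rotvec(s["orientation"])
c["xyz"]=s["ee_pos"]+r.apply(T[:3,3]);c["rotation"]=(r*R.from_matrix(T[:3,:3])).as_rotvec();print(c["xyz"],s["force"],s["time_s"])
np.savez("wrist1.npz",**c);d=eyes.capture("scene");np.savez("scene1.npz",**d)
a=cv2.resize(c["img"],(512,320));b=cv2.resize(d["img"][160:290,250:490],(512,277))
cv2.imwrite("pics/two1.png",np.vstack([a,b])[:,:,::-1])
```

```text
[ 488.58966458 -174.07389947  180.17589967] [ 0.53834158 -0.04397991 -0.05812135] 6.75
```

View pics/two1.png

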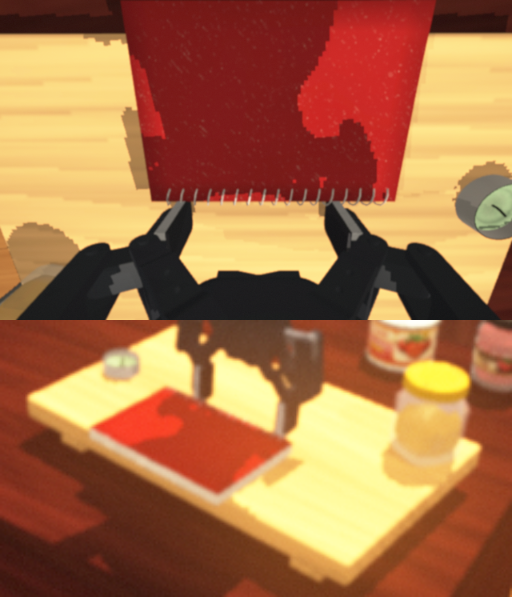

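Wrist half: pad square to the edge (row ~34), binding against both fingertips; scene half: front side just about at the edge, jar and tea light untouched. Measure.

Create m2.py:
```python
from e import *;import sys
np.set_printoptions(precision=2,suppress=True)
k=sys.argv[1];rp=tuple(map(int,sys.argv[2].split(",")))
o=np.array([458.1,-169.8]);t=np.array([.117,.9931]);n=np.array([.9931,-.117])
def red2(im):
    h=cv2.cvtColor(im,cv2.COLOR_RGB2HSV);return (((h[...,0]<7)|(h[...,0]>172))&(h[...,1]>170)&(h[...,2]>115)).astype(np.uint8)*255
c=dict(np.load(f"scene{k}.npz"));q=quad(big(red2(c["img"]),rp));P=plane(c,q,56)[:,:2]
print("scene",q.tolist());print("D",(P-o)@n,"al",(P-o)@t,"len",np.linalg.norm(P-np.roll(P,-1,0),axis=1))
w=dict(np.load(f"wrist{k}.npz"));im=w["img"].astype(int)
try:
    print("edge wrist",edge(w,list(range(10,100,6))+list(range(560,630,6)),25,60,215))
except Exception as e:print(e)
R_=[]
for u in range(215,480,8):
    col=red2(w["img"])[100:330,u];v=100+np.where(col)[0].max();R_.append((u,v+.5))
P=plane(w,R_,56)[:,:2];D=(P-o)@n;print("rear red D",np.median(D),np.polyfit((P-o)@t,D,1))
```

```bash
python3 m2.py 1 280,400,175,255
```

Run:
```python
from e import *
c=dict(np.load("wrist1.npz"))
for u in(50,600):print([tuple(map(int,c["img"][v,u])) for v in range(34,52)])
```

```text
scene [[374.0776060815382, 225.52143942085036], [351.1712471966731, 239.86987704426514], [294.0458498994896, 210.26453631803253], [330.47010945080996, 191.01135418101603]]
D [56.84 -4.86 -5.04 97.2 ] al [-63.62 -61.05  77.32  76.13] len [ 61.75 138.38 102.25 145.46]
edge wrist (array([ 455.3 , -215.18], dtype=float32), array([0.12, 0.99], dtype=float32), array([ 0.99, -0.12], dtype=float32))
rear red D 86.76693425810072 [-0.   89.51]
[(49, 21, 16), (49, 21, 15), (51, 22, 18), (52, 22, 18), (51, 22, 16), (51, 22, 18), (54, 26, 18), (86, 56, 34), (141, 101, 60), (191, 141, 84), (221, 164, 98), (230, 176, 105), (238, 188, 113), (243, 196, 118), (246, 202, 121), (248, 205, 123), (248, 206, 124), (248, 206, 123)]
[(46, 19, 13), (46, 19, 14), (45, 18, 12), (45, 20, 17), (44, 19, 16), (48, 24, 15), (79, 53, 33), (132, 97, 58), (181, 135, 81), (213, 158, 95), (228, 172, 102), (237, 184, 109), (244, 197, 117), (249, 208, 124), (251, 214, 128), (252, 218, 130), (252, 220, 132), (252, 223, 135)]
```

Views disagree by several mm (fingers and wire hide the back). I push a further 20 mm – certainly short – then retreat to measure unobstructed.

Emit:
shift_gripper(
  increments="3,0,0,0,0,0\n4,0,0,0,0,0\n4,0,0,0,0,0\n4,0,0,0,0,0\n3,0,0,0,0,0\n2,0,0,0,0,0\n0,0,0,0,0,0\n0,0,0,0,0,0",
)

```text
time_s: 7.65
ee_pos: [543.1, -181.5, 37.6]
orientation: [-0.185, -3.132, -0.001]
force: [0.4, -0.4, 0.0]
opening: 85.7
grip_force: 0.0
```

```bash
python3 -c "
from station import robot, eyes, ticket, monitor;print(monitor.read_state()['ee_pos'])"
```

```text
[ 543.09120968 -181.47983652   37.55954071]
```

Emit:
shift_gripper(
  increments="-5,0,0,0,0,0\n-15,0,0,0,0,0\n-10,0,-20,0,0,0\n0,0,-40,0,0,0\n10,0,-50,0,0,0\n45,0,-50,0,0,0\n48,0,-45,0,0,0\n48,0,-45,0,0,0",
)

```text
time_s: 8.45
ee_pos: [457.7, -171.3, 254.2]
orientation: [-0.184, -3.133, 0.0]
force: [-0.3, -0.2, 0.3]
opening: 85.3
grip_force: 0.0
```

Emit:
shift_gripper(
  increments="40,0,-30,0,0,0\n25,0,-6,0,0,0\n0,0,0,0,0,0\n0,0,0,0,0,0\n0,0,0,0,0,0",
)

```text
time_s: 8.95
ee_pos: [394.5, -163.8, 288.0]
orientation: [-0.184, -3.131, -0.002]
force: [-0.5, -0.2, 0.4]
opening: 85.6
grip_force: 0.0
```

Run:
```python
from d import *
import cv2
s=monitor.read_state();c=eyes.capture("wrist");T=c["tool_from_camera"];r=R.from_rotvec(s["orientation"])
c["xyz"]=s["ee_pos"]+r.apply(T[:3,3]);c["rotation"]=(r*R.from_matrix(T[:3,:3])).as_rotvec()
np.savez("wrist2.npz",**c);a=eyes.capture("scene");np.savez("scene2.npz",**a);b=eyes.capture("top")
cv2.imwrite("pics/two2.png",np.vstack([cv2.resize(x["img"],(460,288)) for x in(c,b)])[:,:,::-1])
np.savez("top2.npz",**b)
```

```text
(no output)
```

View pics/two2.png

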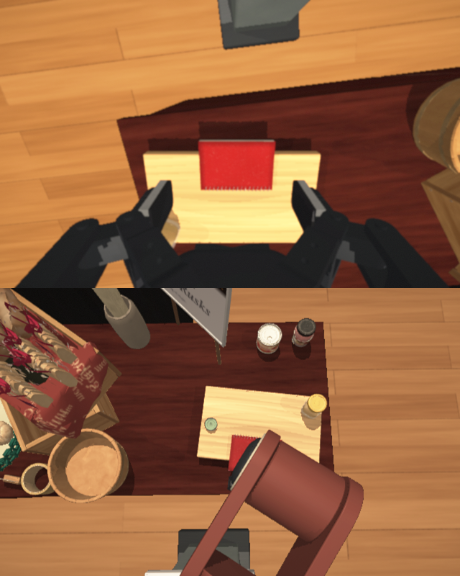

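Wrist half (top): pad square, sticking out over the edge (edge row ~152, pad front ~140, back ~189 in the half-size view); top half: arm hides the pad.

Create m3.py:
```python
from e import *;import sys
np.set_printoptions(precision=2,suppress=True)
k=sys.argv[1]
w=dict(np.load(f"wrist{k}.npz"))
q=quad(big(red(w["img"]),(260,400,180,290)));P=plane(w,q,56)[:,:2];print("px",q.tolist())
cols=list(range(208,266,4))+list(range(390,438,4))
for th in(190,207,225):
    o,t,n=edge(w,cols,203,222,th);print(th,o,t,"at y=-170:",o[0]+(-169.8-o[1])*t[0]/t[1],"D",(P-o)@n)
print("len",np.linalg.norm(P-np.roll(P,-1,0),axis=1))
u=(q[:,0].min()+q[:,0].max())/2
for u in(300,320,350):print([tuple(map(int,w["img"][v,u])) for v in range(188,202)])
c=dict(np.load(f"scene{k}.npz"));q=quad(big(red(c["img"],170),(280,400,180,270)));Q=plane(c,q,56)[:,:2]
o=np.array([458.1,-169.8]);t=np.array([.117,.9931]);n=np.array([.9931,-.117]);print("scene D",(Q-o)@n,"al",(Q-o)@t,q.tolist())
cc=dict(np.load("scene0.npz"))
# front upper edge in scene0 along riser
```

```bash
python3 m3.py 2
```

```text
px [[381.84060852790645, 197.0], [376.7447649506425, 262.0785840430257], [280.10430345701684, 261.7069807059836], [276.36590207733235, 197.0]]
190 [ 451.21 -223.11] [0.12 0.99] at y=-170: 457.51718 D [-27.57  73.03  72.31 -27.62]
207 [ 446.07 -271.4 ] [0.12 0.99] at y=-170: 458.06732 D [-28.11  72.49  71.75 -28.17]
225 [ 452.97 -218.12] [0.12 0.99] at y=-170: 458.6686 D [-28.69  71.91  71.14 -28.78]
len [100.61 143.2   99.93 145.44]
[(64, 26, 20), (62, 25, 20), (60, 25, 19), (57, 23, 20), (58, 27, 24), (77, 55, 47), (114, 92, 80), (146, 106, 92), (162, 86, 76), (169, 55, 49), (175, 39, 35), (182, 40, 36), (190, 43, 40), (196, 42, 37)]
[(59, 25, 21), (59, 24, 19), (60, 25, 20), (56, 22, 17), (55, 27, 22), (75, 57, 50), (114, 95, 83), (146, 110, 96), (161, 89, 78), (167, 54, 48), (175, 41, 37), (180, 39, 35), (188, 40, 37), (196, 45, 40)]
[(58, 24, 21), (58, 26, 20), (56, 24, 18), (53, 24, 18), (53, 28, 23), (72, 54, 47), (111, 92, 79), (144, 107, 93), (160, 87, 76), (170, 54, 48), (178, 40, 37), (185, 40, 37), (192, 41, 37), (198, 41, 37)]
scene D [-25.48  72.83  71.28 -26.09] al [ 78.25  78.14 -62.96 -63.06] [[285.7870324709963, 214.3552185882312], [321.65435148195354, 195.03721732473863], [378.54308932007547, 222.1031061819566], [344.0516563043635, 245.87916999120463]]
```

Run:
```python
from e import *;from d import *
w=dict(np.load("wrist2.npz"));o=np.array([458.1,-169.8]);t=np.array([.117,.9931]);n=np.array([.9931,-.117])
print((plane(w,[(330,193.7)],45)[0,:2]-o)@n,(plane(w,[(330,196.6)],56)[0,:2]-o)@n)
for D,z in((112,120),(112,37.6),(80.2,37.6)):
    g=o+n*D-1.7*t;print(g);delta([*g,z],t)
```

```text
-29.7832335598501 -28.743794611478254
[ 569.1283  -184.59227]
tool-frame shift [-176.9   -0.4  166.7] rot [ 0.001 -0.006 -0.   ]
[ 569.1283  -184.59227]
tool-frame shift [-177.4   -0.5  249.1] rot [ 0.001 -0.006 -0.   ]
[ 537.54772 -180.87167]
tool-frame shift [-145.6   -0.5  249.3] rot [ 0.001 -0.006 -0.   ]
```

Emit:
shift_gripper(
  increments="-25,0,5,0,0,0\n-45,0,15,0,0,0\n-45,0,20,0,0,0\n-40,0,25,0,0,0\n-22,0,35,0,0,0\n0,0,40,0,0,0\n0,0,27,0,0,0\n0,0,0,0,0,0",
)

```text
time_s: 9.9
ee_pos: [566.0, -182.7, 114.2]
orientation: [-0.183, -3.121, -0.007]
force: [-0.2, 0.6, 0.2]
opening: 85.3
grip_force: 0.0
```

Emit:
shift_gripper(
  increments="0,0,20,0,0,0\n0,0,15,0,0,0\n0,0,0,0,0,0\n0,0,0,0,0,0",
)

```text
time_s: 10.3
ee_pos: [569.4, -184.7, 86.8]
orientation: [-0.185, -3.133, -0.0]
force: [0.7, -0.3, 0.5]
opening: 85.3
grip_force: 0.0
```

Run:
```python
from d import *
s=delta([569.13,-184.59,37.6],[.117,.9931]);print(s["ee_pos"])
```

```text
tool-frame shift [ 0.1  0.1 49.2] rot [-0.    -0.004 -0.   ]
[ 569.4307783  -184.70699637   86.79493663]
```

Emit:
shift_gripper(
  increments="0,0,15,0,0,0\n0,0,15,0,0,0\n0,0,10,0,0,0\n0,0,6,0,0,0\n0,0,3,0,0,0\n0,0,0,0,0,0\n0,0,0,0,0,0",
)

```text
time_s: 11.0
ee_pos: [569.3, -184.7, 37.6]
orientation: [-0.185, -3.133, 0.0]
force: [-0.3, -0.1, 0.4]
opening: 85.6
grip_force: 0.0
```

Run:
```python
from d import *
s=delta([537.5,-180.87,37.6],[.117,.9931]);print(s["ee_pos"],s["force"])
```

```text
tool-frame shift [32.   0.1  0.1] rot [-0.    -0.003 -0.001]
[ 569.30453435 -184.73549731   37.59011125] [-0.34628263 -0.1484497   0.35435605]
```

Emit:
shift_gripper(
  increments="6,0,0,0,0,0\n8,0,0,0,0,0\n5,0,0,0,0,0\n4,0,0,0,0,0\n3,0,0,0,0,0\n3,0,0,0,0,0\n2,0,0,0,0,0\n1,0,0,0,0,0",
)

```text
time_s: 11.8
ee_pos: [537.1, -180.8, 37.3]
orientation: [-0.185, -3.132, -0.0]
force: [0.8, -1.1, -0.0]
opening: 85.6
grip_force: 0.3
```

Emit:
shift_gripper(
  increments="0,0,0,0,0,0\n0,0,0,0,0,0\n0,0,0,0,0,0",
)

```text
time_s: 12.1
ee_pos: [537.2, -180.8, 37.2]
orientation: [-0.185, -3.132, -0.0]
force: [0.4, 0.6, -0.0]
opening: 85.5
grip_force: 0.0
```

Emit:
shift_gripper(
  increments="-5,0,0,0,0,0\n-15,0,0,0,0,0\n-10,0,-20,0,0,0\n0,0,-40,0,0,0\n10,0,-50,0,0,0\n45,0,-50,0,0,0\n48,0,-45,0,0,0\n48,0,-45,0,0,0",
)

```text
time_s: 12.9
ee_pos: [451.5, -170.6, 253.9]
orientation: [-0.184, -3.133, 0.0]
force: [0.7, -0.5, 0.1]
opening: 85.3
grip_force: 0.0
```

Emit:
shift_gripper(
  increments="34,0,-30,0,0,0\n15,0,-6,0,0,0\n0,0,0,0,0,0\n0,0,0,0,0,0\n0,0,0,0,0,0",
)

```text
time_s: 13.4
ee_pos: [404.1, -164.9, 287.1]
orientation: [-0.184, -3.13, -0.002]
force: [0.3, 0.1, 0.0]
opening: 85.3
grip_force: 0.0
```

Run:
```python
from d import *
s=monitor.read_state();c=eyes.capture("wrist");T=c["tool_from_camera"];r=R.from_rotvec(s["orientation"])
c["xyz"]=s["ee_pos"]+r.apply(T[:3,3]);c["rotation"]=(r*R.from_matrix(T[:3,:3])).as_rotvec()
np.savez("wrist3.npz",**c);a=eyes.capture("scene");np.savez("scene3.npz",**a)
```

```bash
python3 m3.py 3
```

```text
px [[383.04336548880127, 186.0], [377.0399677199839, 252.962711203313], [279.7951803904638, 253.0280000619937], [275.1632974862104, 186.0]]
190 [ 451.48 -222.51] [0.12 0.99] at y=-170: 457.70853 D [-34.1   66.85  66.83 -34.16]
207 [ 460.37 -151.76] [0.12 0.99] at y=-170: 458.23892 D [-34.63  66.33  66.3  -34.69]
225 [ 455.12 -201.34] [0.12 0.99] at y=-170: 458.83282 D [-35.19  65.77  65.69 -35.3 ]
len [100.99 142.24 101.01 146.65]
[(176, 37, 34), (182, 39, 36), (190, 42, 40), (195, 43, 40), (202, 44, 40), (209, 48, 44), (214, 46, 43), (217, 45, 42), (218, 44, 42), (217, 44, 41), (218, 46, 42), (219, 47, 43), (217, 45, 43), (218, 49, 46)]
[(174, 36, 32), (182, 39, 36), (190, 43, 39), (196, 45, 41), (203, 46, 43), (209, 46, 43), (215, 47, 44), (219, 48, 44), (219, 48, 45), (219, 48, 44), (220, 49, 45), (220, 49, 45), (220, 50, 44), (219, 47, 43)]
[(177, 38, 34), (184, 39, 36), (190, 40, 38), (199, 43, 41), (204, 43, 39), (211, 45, 43), (217, 45, 42), (220, 48, 45), (220, 47, 44), (220, 48, 44), (220, 46, 42), (220, 46, 43), (220, 46, 43), (220, 46, 43)]
scene D [-31.16  66.06  66.43 -31.95] al [ 80.06  76.75 -62.68 -63.3 ] [[282.8719858263641, 215.20523189639238], [319.8726706014887, 196.5176659679665], [376.8287196156497, 223.1365510997616], [341.88509507575816, 247.50179575643207]]
```

The overhang measures about 35 mm with the pad square to the edge, and the robot is clear of everything, so I hand it in.

```bash
python3 -c "
from station import robot, eyes, ticket, monitor;print(ticket.finish_job())"
```

```text
the job is handed in; nothing more can be done
None
```

The order pad was slid, never lifted, until about 35 mm of it hangs over the riser's front edge, square to that edge. The honey jar and tea light were never approached, though I did not re-measure them at the end. The job was handed in at about 13.5 s.

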